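# Lock the warmer's push-and-turn wheel on its high setting

### The job

Set the dip warmer from low to high: push its setting wheel down to free it, turn it anticlockwise, away from the short post, until the pointer on its far rim stands between the two tall rear posts, and feel there for the locking notch, so that the wheel springs fully back up, locked, and stays so when you let go. Do not force the wheel against its stops or notch, and leave the ramekins on the warmer and everything else as they are.

Things in the scene. Friction and masses are not known exactly. Their poses are not given: they have to be found in the camera images.
- warmer: Low steel dip warmer, 150 x 210 x 50 mm high, fixed to the table; origin at the middle of its underside, x to its far side (where the posts are), y to its left, z up. On its top at the left stand two ramekins; the setting wheel is on its top at the right, its upright axis at x = -12, y = -50 mm.
- setter: The setting wheel's fixed collar, which carries the wheel; origin and axes as warmer. Inside, a flat-topped tooth on the wheel, 50 mm from the axis, slides along under a track and springs up 7 mm into its one notch if the wheel is free to rise; turned gently on, it then stops dead. Rubbing under the track takes some 0.1 to 0.2 N m. A locked wheel has about 0.02 rad of play either way.
- wheel_bar (a point): Centre of the wheel's black grip bar, on the axis, 94.5 mm above the table when up. The bar is 16 mm thick, 68 mm long, 29 mm high (14.5 mm above and below this point), across a fluted disc of 84 mm diameter whose upper face is 80 mm above the table when up. x runs along the bar towards the pointer, z up. The wheel goes straight down when pressed.
- pointer (a point): The pointer: a small steel fin on the wheel's rim, in line with the bar, on the side away from the robot when set; this point is 48 mm from the axis, 85 mm above the table when the wheel is up.
- mark (a point): Middle between the two tall rear posts (high setting), on the pointer's circle (48 mm from the axis), 85 mm above the table. The posts are 5 mm thick, rise 40 mm above the warmer's top, stand 56 mm from the axis and 0.42 rad either side of this point as seen from the axis.
- low_post (a point): Top of the short post (low setting, where the pointer starts), 12 mm high, 56 mm from the axis, 1.0 rad clockwise of the mark.
- wheel_press (a joint): How far the wheel is pressed down, m. 0 = fully up (parked at low or locked in the notch). The spring takes about 4 N to start, 6 N at 0.007, 7 N at 0.010, where a hard stop is. Pressed 0.007 or more the wheel turns freely; let up between the two it rests at about 0.0065, under the track.
- wheel_turn (a joint): Angle of the wheel, rad, anticlockwise from above positive; 0 = pointer exactly at mark. It starts parked (up) at low, between -1.12 and -0.89, where a wall blocks it until pressed down. The track is not true to the posts: the notch of the high setting lies out of sight, anywhere from -0.27 to +0.27. Let up at -0.33 the wheel always rests under the track.
- dip_near: Ramekin of 65 mm diameter, 37 mm high, on the warmer's top nearer the robot; origin at the centre of its underside. To be left alone.
- dip_far: The like ramekin on the warmer's far side. To be left alone.
- serving_tongs: Tongs lying on the table at the right, 254 mm long. To be left alone.
- probe: Dial thermometer lying at the right, 157 mm long. To be left alone.
- timer: Small digital timer, 62 mm high, standing behind the warmer. To be left alone.
- brush: Pastry brush lying at the right, 196 mm long. To be left alone.

How it is judged:
By the outcome, as a careful person would: the job done as asked, in the order asked, and still so for the second after the job is handed in, with the robot touching nothing.
It also fails if it takes over 61 s, if anything falls off the work surface, if the arm or the gripper's body presses on something with over 40 N, if the wrist force passes 120 N, or if a joint passes its speed limit or range.

### The arm

A 7-joint arm with a two-finger parallel gripper is mounted at the origin on a cart in front of the work surface, level with it; the furniture and walls round the work are solid. World frame = base frame: x ahead of the robot, y to its left, z up, the work surface at z = 0. Lengths are in m, angles in rad, forces in N, time in s.
With the tool pointing down it reaches from about 0.4 to 0.9 m from the base axis. Payload 5.5 kg.
Tool frame: the origin (TCP) lies midway between the tips of the shut fingers; the grasp point (between the pads) lies 19 mm behind it; z points along the fingers, y is the line along which they close (so a half turn about z gives the same grasp; the last joint's range is limited). The gripper opens to 92 mm and grips with 3 to 60 N. Pads are 19 mm wide; open, the fingers measure 130 mm over their backs; the gripper's body (75 mm by 190 mm) begins 47 mm behind the grasp point.
Start: joints at [1.471, 0.501, -0.427, 1.55, 0.221, 1.138, -0.21], TCP at [0.231, -0.608, 0.227] pointing down, gripper open.
Joint ranges: [-2.88, 2.88], [-0.31, 2.03], [-1.54, 1.56], [0.2, 2.42], [-1.41, 4.55], [0.19, 2.02], [-2.57, 2.57]. Speed limits (rad/s): [2.57, 2.57, 3.14, 3.14, 3.14, 3.14, 3.14].

### API

Orientations are given as a 3x3 rotation matrix whose columns are the frame's x, y, z axes.
In Python, from plant import * gives the robot as it stands. The module is installed in compiled form; this text tells all that it offers.
- The arm moves only by the shell command python3 -m inch 'ROWS' [FORCE]. ROWS is JSON, a list of rows, each an object with "slide": the shift along the tool's x, y, z in units of 0.03 m (1.0 is 0.03 m), a list of three; "turn": the turn, a rotation vector about the tool's x, y, z in units of 4 degrees (1.0 is 4 degrees), a list of three; "gripper": the opening, from -1 (shut) to 1 (fully open). A call has 1 to 20 rows; each row shifts and turns the commanded pose from where the row before left it, along the tool's axes as they then stand; what a row does not reach is not made up. A row lasts 1/12 s, in which the tool goes at most 41.7 mm and 7.16 degrees, less where a joint would pass 70% of its speed; a pose out of reach is approached as far as the arm can. A call with a number of a shift or a turn outside -1 to 1 is refused whole. A call with a gripper value outside its range is refused whole. The fingers move at their own pace and stop on an object; FORCE is the grip in N (left out, the last holds). Time passes only in rows, so rows that do not move let the fingers close. It gives the time, the measured TCP pose, the force, the opening and the grip force at its end, in the units of the state.
- observe(): the state, without advancing time (a new reading comes with each control period).
- read_camera(name): name is "side" or "top"; returns a dict with "img" (420x560x3 uint8, blue, green, red), "mtx" (3x3 intrinsics, pixels), "world_to_cam" (4x4, takes a point from world to camera coordinates). Camera axes: x right, y down, z forward; pixel columns grow to the right and rows downward; lengths in m; the calibration is good to about 2 mm. A picture is of the moment at which its call begins. There is no depth.
- close_job(): hands the job in; it is judged then, once.
The state is a dict: "clock": time; "joint_positions": joint angles; "qd": joint speeds; "joint_efforts": joint torques, N m; "position": TCP position; "ee_rot": TCP orientation; "contact_force": force on the tool from outside, world axes, zero at the start; "ft_torque": the same for the moment, N m; "finger_gap": finger opening in m; "grasp_force": force on a finger pad.
Only numpy, scipy, OpenCV 4.12 (cv2) and the standard library are available. Lean on these libraries where they do the work, as an engineer would, in place of code of your own. Each camera call takes 0.05 s, during which the arm holds its last target. There are 200 camera calls.

## Working session

There is one attempt and no reset: what is moved stays moved. The work goes in short steps, Python scripts to look and compute and a shell command to move; the robot and the scene stay as the last step left them, time stands still between calls to the robot, and variables do not carry over. Pictures are saved under pics/ and viewed, at most 10 in all, crops included, and the job is handed in when it is done.

```bash
mkdir -p pics; python3 - <<'E'
from plant import *
import cv2,numpy as np
for n in("side","top"):
    c=read_camera(n);cv2.imwrite(f"pics/{n}0.png",c["img"]);np.savez(f"{n}0.npz",**c);print(n,c["mtx"].round(1).tolist(),c["world_to_cam"].round(3).tolist())
s=observe();print(s["clock"],s["position"],s["ee_rot"],s["finger_gap"])
E
```

```text
side [[447.6, 0.0, 288.3], [0.0, 447.6, 213.3], [0.0, 0.0, 1.0]] [[-0.967, -0.254, -0.004, 0.5], [-0.167, 0.648, -0.743, 0.242], [0.191, -0.719, -0.669, 0.891], [0.0, 0.0, 0.0, 1.0]]
top [[514.6, 0.0, 281.0], [0.0, 514.6, 210.6], [0.0, 0.0, 1.0]] [[-0.02, -1.0, 0.007, -0.139], [-0.991, 0.019, -0.136, 0.573], [0.136, -0.01, -0.991, 1.076], [0.0, 0.0, 0.0, 1.0]]
0.1 [ 0.23040476 -0.60716393  0.22580215] [[ 9.34906251e-01  3.54894357e-01 -5.45428978e-04]
 [ 3.54894773e-01 -9.34904936e-01  1.56852113e-03]
 [ 4.67350547e-05 -1.65999010e-03 -9.99998621e-01]] 0.09154913550928266
```

View pics/side0.png

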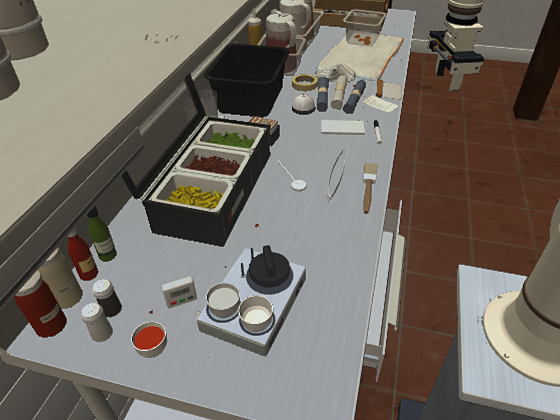

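View pics/top0.png

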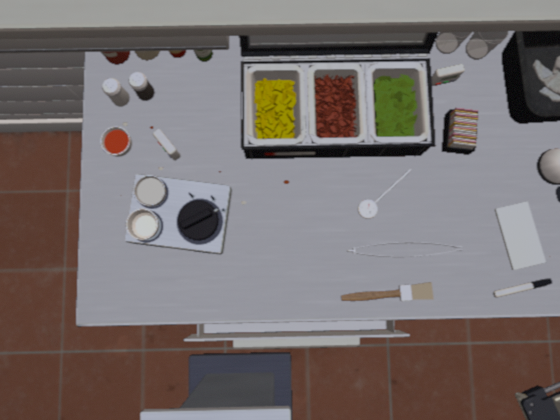

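Side shows the warmer at (255,298) with the wheel at (268,268); top shows the wheel at (199,220), the ramekins to its left, and the posts near (191,195) to (223,210). Zooming in and casting rays.

```bash
cat > h.py <<'E'
import cv2,numpy as np
def ray(c,uv,z):
    W=c["world_to_cam"];R=W[:3,:3];o=-R.T@W[:3,3]
    d=R.T@np.linalg.inv(c["mtx"])@np.array([uv[0],uv[1],1.]);return o+d*(z-o[2])/d[2]
def proj(c,p):
    W=c["world_to_cam"];q=c["mtx"]@(W[:3,:3]@np.array(p)+W[:3,3]);return q[:2]/q[2]
E
python3 - <<'E'
from h import *
c=dict(np.load("top0.npz"));s=dict(np.load("side0.npz"))
g=c["img"].max(2)[165:260,120:240]
m=(g<70).astype(np.uint8)
cs=max(cv2.findContours(m,0,2)[0],key=cv2.contourArea)
(e,ax,a)=cv2.fitEllipse(cs);e=np.array(e)+[120,165];print(e,ax,ray(c,e,.08))
r=cv2.resize(c["img"][165:260,120:240],None,fx=5,fy=5,interpolation=2)
r2=cv2.resize(s["img"][235:355,190:315],None,fx=5,fy=5,interpolation=2)
r2=r2[:475,:]
cv2.imwrite("pics/z.png",np.hstack([r,cv2.resize(r2,(195,475)) ])[:, :600]);cv2.imwrite("pics/zs.png",cv2.resize(s["img"][235:355,190:315],None,fx=5,fy=5,interpolation=2)[:600])
E
```

```text
[198.0771637  220.36585617] (40.045772552490234, 40.970603942871094) [0.54734424 0.02350467 0.08      ]
```

View pics/z.png

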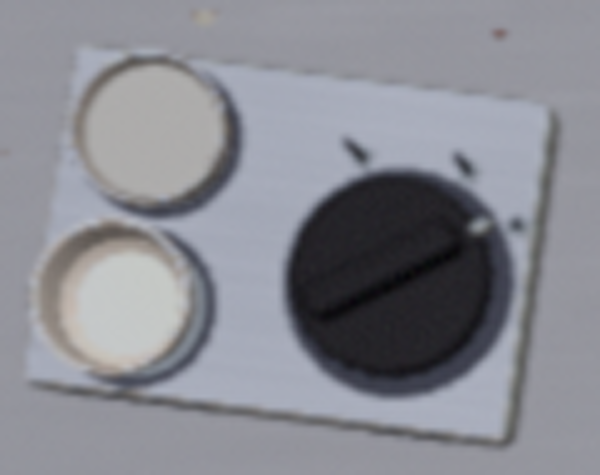

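View pics/zs.png

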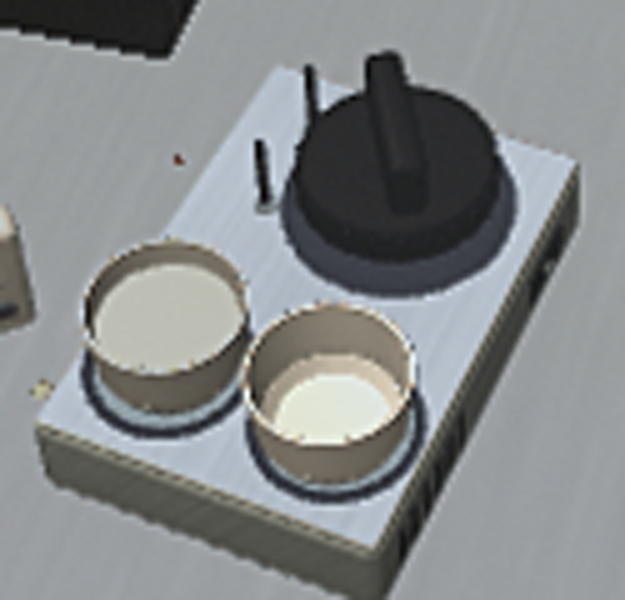

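The zoom shows the pointer at crop (480,227), tall post tops at (345,140) and (457,152), the short post at (517,225), and the warmer corners at (80,47), (553,108), (512,442) and (28,380).

```bash
python3 - <<'E'
from h import *
c=dict(np.load("top0.npz"))
P=lambda u,v,z:ray(c,(u/5+120-.4,v/5+165-.4),z)[:2]
tl,tr,br,bl=[P(*q,.05) for q in((80,47),(553,108),(512,442),(28,380))]
o=(tl+tr+br+bl)/4;dx=(tl+tr-br-bl);dy=(tl+bl-tr-br)
y1=np.arctan2(dx[1],dx[0]);y2=np.arctan2(-dy[0],dy[1]);print(o,y1,y2)
y=(y1+y2)/2;A=o+[np.cos(y)*-.012+np.sin(y)*.05,np.sin(y)*-.012-np.cos(y)*.05]
A2=ray(c,(198.08,220.37),.08)[:2];print(A,A2)
for A in(A,A2):
  a=lambda p:(np.arctan2(*(p-A)[::-1]),np.linalg.norm(p-A))
  print([a(P(*q)) for q in((480,227,.085),(345,140,.09),(365,162,.05),(457,152,.09),(472,176,.05),(517,225,.062))])
E
```

```text
[0.56734902 0.07054314] -0.130274865889174 -0.14753581570177388
[0.54854165 0.02268625] [0.54733544 0.02349876]
[(np.float64(-1.0839123174762995), np.float64(0.04100428790222519)), (np.float64(0.3280496720299056), np.float64(0.05915463840971376)), (np.float64(0.3134376102978294), np.float64(0.056012480199022927)), (np.float64(-0.5002113290618485), np.float64(0.05707927615220895)), (np.float64(-0.5549623209644543), np.float64(0.05450408216065019)), (np.float64(-1.1338779781823214), np.float64(0.05431063911615695))]
[(np.float64(-1.067693946754292), np.float64(0.04229229645360785)), (np.float64(0.3087662363407584), np.float64(0.06004589166409577)), (np.float64(0.2933234990505679), np.float64(0.056920907382532825)), (np.float64(-0.5025086595086848), np.float64(0.058527541272084614)), (np.float64(-0.5559453833842197), np.float64(0.05595740791155644)), (np.float64(-1.1203958025604632), np.float64(0.0555622784589543))]
```

```bash
cat > st.py <<'E'
from plant import *
import numpy as np
s=observe();R=s["ee_rot"];p=s["position"]
print("t%.2f"%s["clock"],"p",p.round(4),"yang %.4f"%np.arctan2(R[1,1],R[0,1]),"tilt",R[:2,2].round(3),"F",s["contact_force"].round(2),"M",s["ft_torque"].round(3),"gap %.4f"%s["finger_gap"],"q",s["joint_positions"].round(2))
d=np.array([.548,.023,p[2]])-p;print("to axis, units",(R.T@d/.03).round(3))
E
python3 -m inch '[{"slide":[0.96,-0.88,0],"turn":[0,0,0],"gripper":0.09},{"slide":[0.96,-0.88,0],"turn":[0,0,0],"gripper":0.09},{"slide":[0.96,-0.88,0],"turn":[0,0,0],"gripper":0.09},{"slide":[0.96,-0.88,0],"turn":[0,0,0],"gripper":0.09},{"slide":[0.96,-0.88,0],"turn":[0,0,0],"gripper":0.09},{"slide":[0.96,-0.88,0],"turn":[0,0,0],"gripper":0.09},{"slide":[0.96,-0.88,0],"turn":[0,0,0],"gripper":0.09},{"slide":[0.96,-0.88,0],"turn":[0,0,0],"gripper":0.09},{"slide":[0.96,-0.88,0],"turn":[0,0,0],"gripper":0.09},{"slide":[0.96,-0.88,0],"turn":[0,0,0],"gripper":0.09}]'; python3 st.py
```

```text
clock: 0.93
position: [0.4064, -0.2568, 0.2266]
ee_rot: [[0.935, 0.355, -0.0], [0.355, -0.935, -0.0], [-0.0, 0.0, -1.0]]
contact_force: [0.7, 0.1, 0.3]
finger_gap: 0.0504
grasp_force: 0.0
t0.93 p [ 0.4064 -0.2568  0.2266] yang -1.2083 tilt [-0. -0.] F [0.72 0.14 0.26] M [ 0.025 -0.049  0.006] gap 0.0504 q [ 1.07  0.22 -0.63  1.96  0.15  1.01 -0.84]
to axis, units [ 7.720e+00 -7.046e+00 -3.000e-03]
```

```bash
python3 -m inch '[{"slide":[0.96,-0.88,0],"turn":[0,0,0],"gripper":0.09},{"slide":[0.96,-0.88,0],"turn":[0,0,0],"gripper":0.09},{"slide":[0.96,-0.88,0],"turn":[0,0,0],"gripper":0.09},{"slide":[0.96,-0.88,0],"turn":[0,0,0],"gripper":0.09},{"slide":[0.96,-0.88,0],"turn":[0,0,0],"gripper":0.09},{"slide":[0.96,-0.88,0],"turn":[0,0,0],"gripper":0.09},{"slide":[0.96,-0.88,0],"turn":[0,0,0],"gripper":0.09},{"slide":[0.96,-0.88,0],"turn":[0,0,0],"gripper":0.09},{"slide":[0,0,0],"turn":[0,0,0.8],"gripper":0.09},{"slide":[0,0,0],"turn":[0,0,1],"gripper":0.09},{"slide":[0,0,0],"turn":[0,0,1],"gripper":0.09},{"slide":[0,0,0],"turn":[0,0,1],"gripper":0.09},{"slide":[0,0,0],"turn":[0,0,1],"gripper":0.09},{"slide":[0,0,0],"turn":[0,0,1],"gripper":0.09},{"slide":[0,0,0],"turn":[0,0,1],"gripper":0.09},{"slide":[0,0,0],"turn":[0,0,1],"gripper":0.09},{"slide":[0,0,0],"turn":[0,0,1],"gripper":0.09},{"slide":[0,0,0],"turn":[0,0,1],"gripper":0.09},{"slide":[0,0,0],"turn":[0,0,0.5],"gripper":0.09},{"slide":[0,0,0],"turn":[0,0,0],"gripper":0.09}]'; python3 -m inch '[{"slide":[0,0,0],"turn":[0,0,0.4],"gripper":0.09},{"slide":[0,0,0],"turn":[0,0,0],"gripper":0.09}]'; python3 st.py
python3 - <<'E'
from plant import *
from h import *
c=read_camera("side");cv2.imwrite("pics/s1.png",cv2.resize(c["img"][160:340,180:390],None,fx=3.3,fy=3.3))
E
```

```text
clock: 2.6
position: [0.5464, 0.0205, 0.2264]
ee_rot: [[0.937, -0.35, -0.001], [-0.35, -0.937, -0.0], [-0.001, 0.0, -1.0]]
contact_force: [1.0, -0.8, -0.2]
finger_gap: 0.0499
grasp_force: 0.0
clock: 2.77
position: [0.5465, 0.0206, 0.2265]
ee_rot: [[0.927, -0.374, -0.001], [-0.374, -0.927, 0.0], [-0.001, 0.0, -1.0]]
contact_force: [-0.4, -0.0, -0.1]
finger_gap: 0.0501
grasp_force: 0.0
t2.77 p [0.5465 0.0206 0.2265] yang -1.9546 tilt [-0.001  0.   ] F [-0.41 -0.02 -0.06] M [ 0.051 -0.047 -0.035] gap 0.0501 q [ 0.41  0.34 -0.61  1.81  0.22  1.06 -2.24]
to axis, units [ 0.017 -0.094 -0.   ]
```

View pics/s1.png

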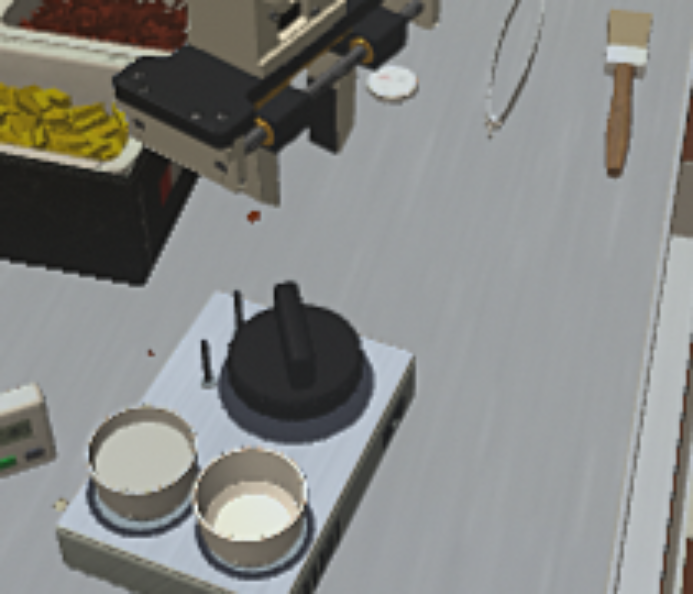

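The open fingers stand over the warmer, roughly above the wheel; bar's top face runs from about (287,290) to (298,355) in this crop. Quick axis/bar check before lowering.

```bash
python3 - <<'E'
from h import *
c=dict(np.load("top0.npz"));s=dict(np.load("side0.npz"))
P=lambda u,v,z:ray(c,(u/5+119.6,v/5+164.6),z)[:2]
S=lambda u,v,z:ray(s,(u/5+189.6,v/5+234.6),z)[:2]
a,b=S(385,57,.109),S(404,170,.109);print("side bar",a,b,(a+b)/2,np.linalg.norm(a-b),np.arctan2(*(a-b)[::-1]))
q=[P(*k,.109) for k in((300,283),(445,214),(320,318),(460,250))]
print("top bar",np.mean(q,0),[np.arctan2(*(q[i+1]-q[i])[::-1]) for i in(0,2)])
print("disc side",(S(300,160,.08)+S(495,160,.08))/2)
for p in((.548,.023,.109),(.548,.023,.08)):print((proj(c,p)-[119.6,164.6])*5,(proj(s,p)-[189.6,234.6])*5)
E
```

```text
side bar [0.56228978 0.00106201] [0.53734409 0.05804358] [0.54981694 0.02955279] 0.06220279005075928 -1.1581465083617137
top bar [0.54908873 0.0235412 ] [np.float64(-1.1376541131309692), np.float64(-1.130504787104801)]
disc side [0.54944232 0.02955653]
[382.71716098 268.80801941] [403.17628968 101.29086908]
[393.60369232 277.24116192] [405.32837965 149.04368368]
```

```bash
python3 -m inch '[{"slide":[0.02,-0.17,0],"turn":[0,0,0.7],"gripper":0.09},{"slide":[0,0,0.6],"turn":[0,0,0.7],"gripper":0.09},{"slide":[0,0,0.8],"turn":[0,0,0],"gripper":0.09},{"slide":[0,0,0.8],"turn":[0,0,0],"gripper":0.09},{"slide":[0,0,0.8],"turn":[0,0,0],"gripper":0.09},{"slide":[0,0,0.6],"turn":[0,0,0],"gripper":0.09},{"slide":[0,0,0.4],"turn":[0,0,0],"gripper":0.09},{"slide":[0,0,0.2],"turn":[0,0,0],"gripper":0.09},{"slide":[0,0,0.2],"turn":[0,0,0],"gripper":0.09},{"slide":[0,0,0],"turn":[0,0,0],"gripper":0.09},{"slide":[0,0,0],"turn":[0,0,0],"gripper":0.09}]' >/dev/null; python3 st.py
python3 - <<'E'
from plant import *
from h import *
a=read_camera("side");b=read_camera("top")
cv2.imwrite("pics/s2.png",np.hstack([cv2.resize(a["img"][190:340,185:335],(500,500)),cv2.resize(b["img"][165:265,125:185+0],(300,500))]))
E
```

```text
t3.73 p [0.5498 0.0252 0.0953] yang -2.0524 tilt [0.001 0.   ] F [0.04 0.3  0.47] M [ 0.119 -0.003  0.01 ] gap 0.0497 q [ 0.32  0.52 -0.52  1.91  0.35  0.81 -2.44]
to axis, units [-0.018  0.092 -0.   ]
```

View pics/s2.png

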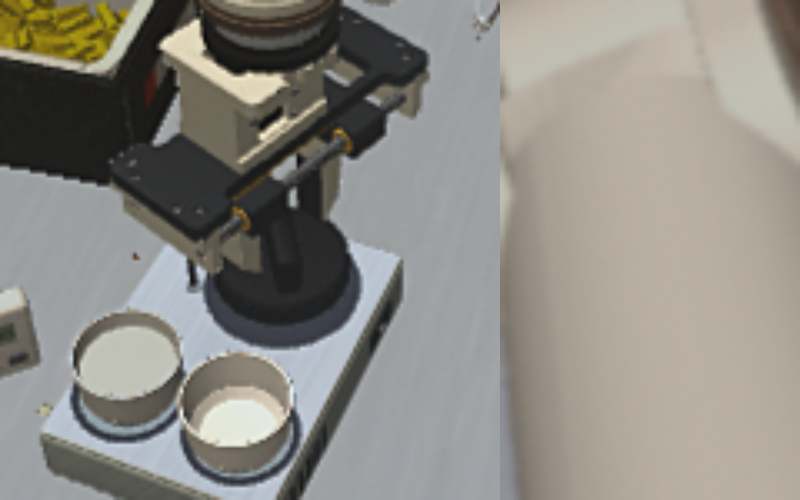

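Fingers straddle the bar, one behind its left end and one before its right end, both clear of it. Pressing down.

```bash
python3 -m inch '[{"slide":[0,0,0.25],"turn":[0,0,0],"gripper":0.09},{"slide":[0,0,0.25],"turn":[0,0,0],"gripper":0.09},{"slide":[0,0,0],"turn":[0,0,0],"gripper":0.09}]' >/dev/null; python3 st.py
python3 -m inch '[{"slide":[0,0,0.1],"turn":[0,0,0],"gripper":0.09},{"slide":[0,0,0.07],"turn":[0,0,0],"gripper":0.09},{"slide":[0,0,0],"turn":[0,0,0],"gripper":0.09}]' >/dev/null; python3 st.py
```

```text
t4.08 p [0.5497 0.0251 0.0792] yang -2.0527 tilt [0.001 0.   ] F [ 1.81 -0.33  2.86] M [-0.061 -0.304 -0.024] gap 0.0500 q [ 0.31  0.54 -0.51  1.91  0.36  0.78 -2.46]
to axis, units [-0.018  0.089 -0.   ]
t4.33 p [0.5499 0.0251 0.075 ] yang -2.0527 tilt [ 0.001 -0.   ] F [ 0.11 -0.55  5.27] M [-0.029  0.017  0.024] gap 0.0500 q [ 0.31  0.55 -0.51  1.92  0.37  0.77 -2.46]
to axis, units [-0.023  0.09  -0.   ]
```

```bash
python3 -m inch '[{"slide":[0,0,0.06],"turn":[0,0,0],"gripper":0.09},{"slide":[0,0,0.06],"turn":[0,0,0],"gripper":0.09},{"slide":[0,0,0],"turn":[0,0,0],"gripper":0.09},{"slide":[0,0,0],"turn":[0,0,0],"gripper":0.09}]' >/dev/null; python3 st.py
```

```text
t4.67 p [0.5499 0.0251 0.0717] yang -2.0528 tilt [ 0.001 -0.   ] F [-0.7  -0.07  6.19] M [-0.008  0.082 -0.019] gap 0.0501 q [ 0.3   0.55 -0.5   1.92  0.37  0.77 -2.46]
to axis, units [-0.024  0.09  -0.   ]
```

```bash
python3 -m inch '[{"slide":[0,0,0],"turn":[0,0,-0.3],"gripper":0.09},{"slide":[0,0,0],"turn":[0,0,-0.5],"gripper":0.09},{"slide":[0,0,0],"turn":[0,0,-0.5],"gripper":0.09},{"slide":[0,0,0],"turn":[0,0,-0.5],"gripper":0.09},{"slide":[0,0,0],"turn":[0,0,-0.5],"gripper":0.09},{"slide":[0,0,0],"turn":[0,0,-0.5],"gripper":0.09},{"slide":[0,0,0],"turn":[0,0,-0.5],"gripper":0.09},{"slide":[0,0,0],"turn":[0,0,-0.3],"gripper":0.09},{"slide":[0,0,0],"turn":[0,0,0],"gripper":0.09}]' >/dev/null; python3 st.py
python3 -m inch '[{"slide":[0,0,0],"turn":[0,0,-0.5],"gripper":0.09},{"slide":[0,0,0],"turn":[0,0,-0.5],"gripper":0.09},{"slide":[0,0,0],"turn":[0,0,-0.5],"gripper":0.09},{"slide":[0,0,0],"turn":[0,0,-0.5],"gripper":0.09},{"slide":[0,0,0],"turn":[0,0,-0.5],"gripper":0.09},{"slide":[0,0,0],"turn":[0,0,-0.5],"gripper":0.09},{"slide":[0,0,0],"turn":[0,0,-0.5],"gripper":0.09},{"slide":[0,0,0],"turn":[0,0,0],"gripper":0.09}]' >/dev/null; python3 st.py
python3 - <<'E'
from plant import *
from h import *
a=read_camera("side")
cv2.imwrite("pics/s3.png",cv2.resize(a["img"][230:305,225:315],(720,600),interpolation=2))
E
```

```text
t5.42 p [0.55   0.0251 0.0718] yang -1.8002 tilt [ 0.002 -0.   ] F [-0.48 -0.04  5.92] M [-0.028  0.042 -0.019] gap 0.0502 q [ 0.35  0.56 -0.56  1.92  0.42  0.78 -2.25]
to axis, units [-0.05   0.083 -0.   ]
t6.08 p [0.5502 0.0252 0.0719] yang -1.5553 tilt [ 0.002 -0.   ] F [-0.28 -0.33  6.49] M [-0.026 -0.004  0.052] gap 0.0498 q [ 0.39  0.58 -0.62  1.91  0.46  0.79 -2.04]
to axis, units [-0.076  0.071 -0.   ]
```

View pics/s3.png

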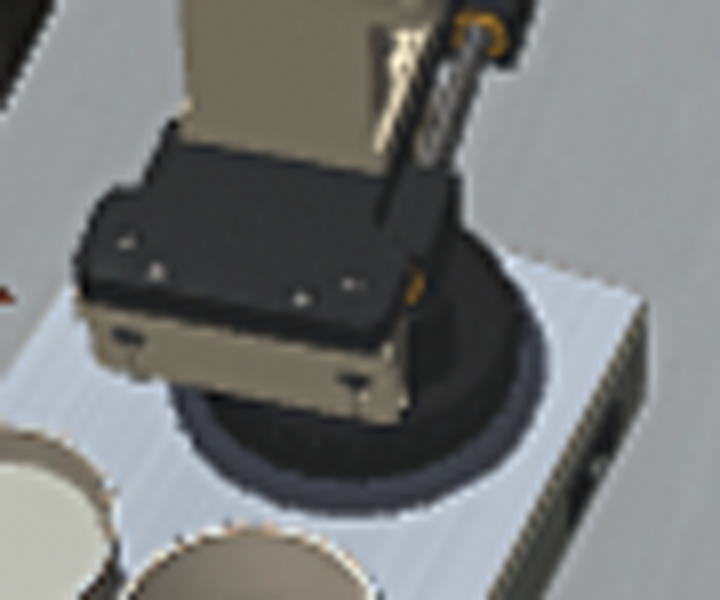

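The gripper hides most of the wheel; the bar's near end shows dark at about crop (430,345). Turning it into an angle.

```bash
python3 - <<'E'
from h import *
s=dict(np.load("side0.npz"))
for b in np.arange(-1.2,0.1,.1):
    d=np.array([-np.cos(b),-np.sin(b)])*.034
    n=np.array([d[1],-d[0]])/.034*.008; A=np.array([.549,.025])
    print(round(b,1),[tuple(((proj(s,[*(A+d+k*n),z])-[225,230])*8).round().astype(int).tolist()) for k in(-1,1) for z in(.101,.073)])
E
python3 - <<'E'
import cv2,numpy as np
im=cv2.imread("pics/s3.png")[200:520,380:580]
im=np.clip(im.astype(float)*3.5,0,255).astype('uint8');cv2.imwrite("pics/s3b.png",cv2.resize(im,None,fx=1.8,fy=1.8))
E
```

```text
-1.2 [(401, 324), (403, 397), (336, 330), (340, 402)]
-1.1 [(414, 320), (416, 392), (350, 330), (354, 403)]
-1.0 [(426, 314), (428, 387), (364, 330), (368, 403)]
-0.9 [(438, 308), (440, 381), (378, 328), (381, 401)]
-0.8 [(449, 302), (450, 374), (392, 326), (395, 399)]
-0.7 [(459, 294), (460, 367), (406, 322), (408, 395)]
-0.6 [(468, 286), (469, 359), (418, 318), (421, 391)]
-0.5 [(475, 277), (476, 350), (431, 312), (433, 385)]
-0.4 [(482, 267), (483, 340), (442, 306), (444, 379)]
-0.3 [(487, 258), (488, 331), (453, 299), (454, 372)]
-0.2 [(491, 248), (491, 321), (462, 291), (463, 364)]
-0.1 [(493, 238), (494, 311), (471, 282), (472, 355)]
0.0 [(494, 227), (495, 300), (478, 273), (479, 346)]
```

View pics/s3b.png

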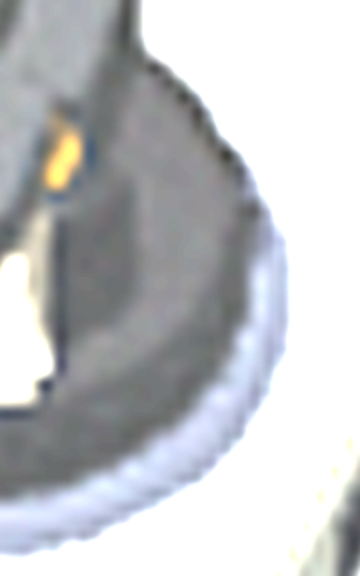

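Brightened, the bar's end face has its right edge at crop (455,294)–(455,364), so the bar is at −0.73 (wheel_turn ≈ −0.62). Turning 0.2 more, then letting up.

```bash
python3 -m inch '[{"slide":[0,0,0],"turn":[0,0,-0.5],"gripper":0.09},{"slide":[0,0,0],"turn":[0,0,-0.5],"gripper":0.09},{"slide":[0,0,0],"turn":[0,0,-0.5],"gripper":0.09},{"slide":[0,0,0],"turn":[0,0,-0.5],"gripper":0.09},{"slide":[0,0,0],"turn":[0,0,-0.5],"gripper":0.09},{"slide":[0,0,0],"turn":[0,0,-0.3],"gripper":0.09},{"slide":[0,0,0],"turn":[0,0,0],"gripper":0.09}]' >/dev/null; python3 st.py
python3 -m inch '[{"slide":[0,0,-0.05],"turn":[0,0,0],"gripper":0.09},{"slide":[0,0,-0.05],"turn":[0,0,0],"gripper":0.09},{"slide":[0,0,0],"turn":[0,0,0],"gripper":0.09}]' >/dev/null; python3 st.py
python3 -m inch '[{"slide":[0,0,-0.1],"turn":[0,0,0],"gripper":0.09},{"slide":[0,0,-0.1],"turn":[0,0,0],"gripper":0.09},{"slide":[0,0,0],"turn":[0,0,0],"gripper":0.09},{"slide":[0,0,0],"turn":[0,0,0],"gripper":0.09}]' >/dev/null; python3 st.py
python3 - <<'E'
from plant import *
from h import *
a=read_camera("side")
i=cv2.resize(a["img"][230:305,225:315],(720,600),interpolation=2)[160:520,340:580]
cv2.imwrite("pics/s4.png",cv2.resize(np.clip(i*3.5,0,255).astype('uint8'),None,fx=1.6,fy=1.6))
E
```

```text
t6.72 p [0.5503 0.0253 0.0719] yang -1.3604 tilt [0.002 0.   ] F [-0.19  0.54  6.23] M [-0.044 -0.018  0.064] gap 0.0501 q [ 0.42  0.59 -0.67  1.91  0.5   0.8  -1.87]
to axis, units [-0.092  0.058 -0.   ]
t6.97 p [0.5488 0.0249 0.074 ] yang -1.3617 tilt [-0.001 -0.   ] F [-0.16 -0.28  0.71] M [-0.036  0.048  0.01 ] gap 0.0500 q [ 0.43  0.59 -0.67  1.91  0.5   0.81 -1.87]
to axis, units [-0.04   0.057  0.   ]
t7.30 p [0.5492 0.0251 0.0801] yang -1.3616 tilt [ 0. -0.] F [ 0.19  0.21 -0.02] M [ 0.038 -0.003 -0.024] gap 0.0500 q [ 0.43  0.58 -0.67  1.91  0.49  0.82 -1.87]
to axis, units [-0.053  0.059 -0.   ]
```

View pics/s4.png

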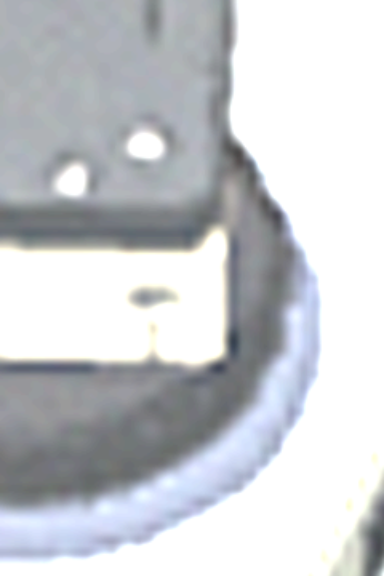

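Force vanished at z≈0.074, so the wheel rests under the track; the bar is hidden behind the gripper. Lift tips a little and turn gently to contact.

```bash
cat > m.py <<'E'
from plant import *
import numpy as np
s=observe();R=s["ee_rot"];print("t%.2f yang %.4f z %.4f Mz %.3f M %s F %s"%(s["clock"],np.arctan2(R[1,1],R[0,1]),s["position"][2],s["ft_torque"][2],s["ft_torque"].round(2),s["contact_force"].round(2)))
E
python3 -m inch '[{"slide":[0,0,-0.1],"turn":[0,0,0],"gripper":0.09},{"slide":[0,0,0],"turn":[0,0,-0.3],"gripper":0.09},{"slide":[0,0,0],"turn":[0,0,-0.3],"gripper":0.09},{"slide":[0,0,0],"turn":[0,0,-0.2],"gripper":0.09}]' >/dev/null; python3 m.py
python3 -m inch '[{"slide":[0,0,0],"turn":[0,0,-0.2],"gripper":0.09},{"slide":[0,0,0],"turn":[0,0,-0.2],"gripper":0.09}]' >/dev/null; python3 m.py
python3 -m inch '[{"slide":[0,0,0],"turn":[0,0,-0.2],"gripper":0.09},{"slide":[0,0,0],"turn":[0,0,-0.2],"gripper":0.09}]' >/dev/null; python3 m.py
python3 -m inch '[{"slide":[0,0,0],"turn":[0,0,-0.2],"gripper":0.09},{"slide":[0,0,0],"turn":[0,0,-0.2],"gripper":0.09}]' >/dev/null; python3 m.py
```

```text
t7.68 yang -1.3035 z 0.0831 Mz 0.017 M [0.04 0.1  0.02] F [-0.25  0.52  0.39]
t7.85 yang -1.2764 z 0.0830 Mz 0.001 M [ 0.05 -0.01  0.  ] F [0.03 0.3  1.1 ]
t8.02 yang -1.2485 z 0.0830 Mz -0.061 M [ 0.03 -0.01 -0.06] F [-0.08  0.43  0.61]
t8.18 yang -1.2206 z 0.0830 Mz -0.003 M [ 0.06  0.02 -0.  ] F [0.29 0.1  0.34]
```

```bash
echo 'import sys; sys.exit(abs(s["ft_torque"][2])>.1)' >> m.py
python3 -m inch '[{"slide":[0,0,0],"turn":[0,0,-0.2],"gripper":0.09},{"slide":[0,0,0],"turn":[0,0,-0.2],"gripper":0.09}]' >/dev/null; python3 m.py &&
python3 -m inch '[{"slide":[0,0,0],"turn":[0,0,-0.2],"gripper":0.09},{"slide":[0,0,0],"turn":[0,0,-0.2],"gripper":0.09}]' >/dev/null; python3 m.py &&
python3 -m inch '[{"slide":[0,0,0],"turn":[0,0,-0.2],"gripper":0.09},{"slide":[0,0,0],"turn":[0,0,-0.2],"gripper":0.09}]' >/dev/null; python3 m.py
```

```text
t8.35 yang -1.1926 z 0.0830 Mz -0.004 M [ 0.04  0.01 -0.  ] F [ 0.57 -0.56  0.19]
t8.35 yang -1.1926 z 0.0830 Mz -0.004 M [ 0.04  0.01 -0.  ] F [ 0.57 -0.56  0.19]
t8.35 yang -1.1926 z 0.0830 Mz -0.004 M [ 0.04  0.01 -0.  ] F [ 0.57 -0.56  0.19]False
False
False
```

```bash
sed -i 's/sys.exit(\(.*\))$/sys.exit(int(\1))/' m.py
python3 -m inch '[{"slide":[0,0,0],"turn":[0,0,-0.2],"gripper":0.09},{"slide":[0,0,0],"turn":[0,0,-0.2],"gripper":0.09}]' >/dev/null; python3 m.py &&
python3 -m inch '[{"slide":[0,0,0],"turn":[0,0,-0.2],"gripper":0.09},{"slide":[0,0,0],"turn":[0,0,-0.2],"gripper":0.09}]' >/dev/null && python3 m.py &&
python3 -m inch '[{"slide":[0,0,0],"turn":[0,0,-0.2],"gripper":0.09},{"slide":[0,0,0],"turn":[0,0,-0.2],"gripper":0.09}]' >/dev/null && python3 m.py
```

```text
t8.52 yang -1.1646 z 0.0830 Mz 0.041 M [-0.01  0.    0.04] F [-0.8  -0.53  1.57]
t8.68 yang -1.1368 z 0.0831 Mz 0.028 M [-0.01 -0.01  0.03] F [-0.1  -0.49 -0.4 ]
t8.85 yang -1.1088 z 0.0831 Mz 0.001 M [ 0.09 -0.1   0.  ] F [ 0.7   1.67 -0.23]
```

```bash

python3 -m inch '[{"slide":[0,0,0],"turn":[0,0,-0.2],"gripper":0.09},{"slide":[0,0,0],"turn":[0,0,-0.2],"gripper":0.09}]' >/dev/null; python3 m.py &&
python3 -m inch '[{"slide":[0,0,0],"turn":[0,0,-0.2],"gripper":0.09},{"slide":[0,0,0],"turn":[0,0,-0.2],"gripper":0.09}]' >/dev/null && python3 m.py &&
python3 -m inch '[{"slide":[0,0,0],"turn":[0,0,-0.2],"gripper":0.09},{"slide":[0,0,0],"turn":[0,0,-0.2],"gripper":0.09}]' >/dev/null && python3 m.py
```

```text
t9.02 yang -1.0808 z 0.0831 Mz -0.068 M [ 0.17 -0.31 -0.07] F [ 1.76  0.69 -1.26]
t9.18 yang -1.0534 z 0.0832 Mz -0.207 M [ 0.3  -0.51 -0.21] F [ 2.05  1.63 -1.06]
```

```bash
sed -i 's/>\.1/>.28/' m.py
python3 -m inch '[{"slide":[0,0,0],"turn":[0,0,-0.15],"gripper":0.09},{"slide":[0,0,0],"turn":[0,0,-0.15],"gripper":0.09}]' >/dev/null; python3 m.py &&
python3 -m inch '[{"slide":[0,0,0],"turn":[0,0,-0.15],"gripper":0.09},{"slide":[0,0,0],"turn":[0,0,-0.15],"gripper":0.09}]' >/dev/null && python3 m.py &&
python3 -m inch '[{"slide":[0,0,0],"turn":[0,0,-0.15],"gripper":0.09},{"slide":[0,0,0],"turn":[0,0,-0.15],"gripper":0.09}]' >/dev/null && python3 m.py
```

```text
t9.35 yang -1.0328 z 0.0832 Mz -0.255 M [ 0.23 -0.45 -0.26] F [2.3  0.91 0.05]
t9.52 yang -1.0116 z 0.0832 Mz -0.217 M [ 0.28 -0.6  -0.22] F [ 2.99  1.27 -0.73]
t9.68 yang -0.9905 z 0.0832 Mz -0.222 M [ 0.28 -0.68 -0.22] F [ 3.19  1.25 -0.29]
```

```bash
sed -i 's/int(.*/int(not .1<abs(s["ft_torque"][2])<.31))/' m.py
python3 -m inch '[{"slide":[0,0,0],"turn":[0,0,-0.15],"gripper":0.09},{"slide":[0,0,0],"turn":[0,0,-0.15],"gripper":0.09}]' >/dev/null; python3 m.py &&
python3 -m inch '[{"slide":[0,0,0],"turn":[0,0,-0.15],"gripper":0.09},{"slide":[0,0,0],"turn":[0,0,-0.15],"gripper":0.09}]' >/dev/null && python3 m.py &&
python3 -m inch '[{"slide":[0,0,0],"turn":[0,0,-0.15],"gripper":0.09},{"slide":[0,0,0],"turn":[0,0,-0.15],"gripper":0.09}]' >/dev/null && python3 m.py &&
python3 -m inch '[{"slide":[0,0,0],"turn":[0,0,-0.15],"gripper":0.09},{"slide":[0,0,0],"turn":[0,0,-0.15],"gripper":0.09}]' >/dev/null && python3 m.py
```

```text
File "m.py", line 3
    s=observe();R=s["ee_rot"];print(not .1<abs(s["ft_torque"][2])<.31))
                                                                      ^
SyntaxError: unmatched ')'
```

```bash
cat > m.py <<'E'
from plant import *
import numpy as np,sys
s=observe();R=s["ee_rot"];m=s["ft_torque"];print("t%.2f yang %.4f z %.4f M %s F %s"%(s["clock"],np.arctan2(R[1,1],R[0,1]),s["position"][2],m.round(3),s["contact_force"].round(2)))
sys.exit(0 if .1<abs(m[2])<.31 else 1)
E
python3 m.py &&
python3 -m inch '[{"slide":[0,0,0],"turn":[0,0,-0.15],"gripper":0.09},{"slide":[0,0,0],"turn":[0,0,-0.15],"gripper":0.09}]' >/dev/null && python3 m.py &&
python3 -m inch '[{"slide":[0,0,0],"turn":[0,0,-0.15],"gripper":0.09},{"slide":[0,0,0],"turn":[0,0,-0.15],"gripper":0.09}]' >/dev/null && python3 m.py &&
python3 -m inch '[{"slide":[0,0,0],"turn":[0,0,-0.15],"gripper":0.09},{"slide":[0,0,0],"turn":[0,0,-0.15],"gripper":0.09}]' >/dev/null && python3 m.py
```

```text
t9.85 yang -0.9695 z 0.0832 M [ 0.311 -0.708 -0.262] F [ 3.37  1.55 -0.47]
t10.02 yang -0.9485 z 0.0832 M [ 0.324 -0.703 -0.15 ] F [ 3.42  1.21 -0.18]
t10.18 yang -0.9275 z 0.0832 M [ 0.325 -0.612 -0.151] F [2.34 2.39 2.09]
t10.35 yang -0.9063 z 0.0828 M [ 0.374 -0.115 -0.007] F [-0.02  1.15  1.6 ]
```

Torque vanished: likely in the notch. Gently on to confirm the stop.

```bash
python3 -m inch '[{"slide":[0,0,0],"turn":[0,0,0],"gripper":0.09}]' >/dev/null; python3 m.py
python3 -m inch '[{"slide":[0,0,0],"turn":[0,0,-0.15],"gripper":0.09}]' >/dev/null ; python3 m.py
python3 -m inch '[{"slide":[0,0,0],"turn":[0,0,-0.15],"gripper":0.09}]' >/dev/null ; python3 m.py
```

```text
t10.43 yang -0.9066 z 0.0827 M [ 0.337 -0.039 -0.024] F [0.64 1.86 1.04]
t10.52 yang -0.8967 z 0.0827 M [ 0.476 -0.05  -0.016] F [-0.09  1.69  0.92]
t10.60 yang -0.8856 z 0.0827 M [ 0.497 -0.073 -0.045] F [0.12 1.61 0.29]
```

```bash
python3 -m inch '[{"slide":[0,0,0],"turn":[0,0,-0.15],"gripper":0.09}]' >/dev/null ; python3 m.py
python3 -m inch '[{"slide":[0,0,0],"turn":[0,0,-0.15],"gripper":0.09}]' >/dev/null ; python3 m.py
```

```text
t10.68 yang -0.8750 z 0.0828 M [ 0.586  0.018 -0.064] F [0.63 2.64 0.64]
t10.77 yang -0.8645 z 0.0828 M [ 0.591  0.13  -0.137] F [-0.22  3.5   0.85]
```

```bash
python3 -m inch '[{"slide":[0,0,0],"turn":[0,0,-0.15],"gripper":0.09}]' >/dev/null ; python3 m.py
python3 -m inch '[{"slide":[0,0,0],"turn":[0,0,-0.1],"gripper":0.09}]' >/dev/null ; python3 m.py
```

```text
t10.85 yang -0.8545 z 0.0828 M [ 0.541  0.156 -0.306] F [-0.15  1.7  -0.46]
t10.93 yang -0.8481 z 0.0828 M [ 0.58   0.225 -0.429] F [-1.59  3.29  0.17]
```

Torque climbs past rubbing level: it stops dead. Backing off, lifting clear, moving aside and looking.

```bash
python3 -m inch '[{"slide":[0,0,0],"turn":[0,0,0.4],"gripper":0.09},{"slide":[0,0,0],"turn":[0,0,0.8],"gripper":0.09},{"slide":[0,0,0],"turn":[0,0,0.8],"gripper":0.09},{"slide":[0,0,0],"turn":[0,0,0.5],"gripper":0.09},{"slide":[0,0,-0.2],"turn":[0,0,0],"gripper":0.09},{"slide":[0,0,-0.6],"turn":[0,0,0],"gripper":0.09},{"slide":[0,0,-0.9],"turn":[0,0,0],"gripper":0.09},{"slide":[0,0,-0.9],"turn":[0,0,0],"gripper":0.09},{"slide":[0,0,-0.9],"turn":[0,0,0],"gripper":0.09},{"slide":[0,0,-0.9],"turn":[0,0,0],"gripper":0.09}]'>/dev/null; python3 st.py
python3 -m inch '[{"slide":[0.7,0.7,0],"turn":[0,0,0],"gripper":0.09},{"slide":[0.7,0.7,0],"turn":[0,0,0],"gripper":0.09},{"slide":[0.7,0.7,0],"turn":[0,0,0],"gripper":0.09},{"slide":[0.7,0.7,0],"turn":[0,0,0],"gripper":0.09},{"slide":[0.7,0.7,0],"turn":[0,0,0],"gripper":0.09},{"slide":[0,0.9,0],"turn":[0,0,0],"gripper":0.09},{"slide":[0,0.9,0],"turn":[0,0,0],"gripper":0.09},{"slide":[0,0.9,0],"turn":[0,0,0],"gripper":0.09},{"slide":[0,0.9,0],"turn":[0,0,0],"gripper":0.09},{"slide":[0,0.9,0],"turn":[0,0,0],"gripper":0.09},{"slide":[0,0,0],"turn":[0,0,0],"gripper":0.09}]'>/dev/null; python3 st.py
python3 - <<'E'
from plant import *
from h import *
s=read_camera("side");c=read_camera("top");np.savez("side9.npz",**s);np.savez("top9.npz",**c)
cv2.imwrite("pics/f.png",np.hstack([cv2.resize(s["img"][235:335,190:315],(500,400)),cv2.resize(c["img"][180:250,160:235],(300,280)).repeat(1,0)[:280].__class__((400,300,3),'uint8') if 0 else cv2.copyMakeBorder(cv2.resize(c["img"][180:250,160:235],(300,280)),0,120,0,0,0)]))
E
```

```text
t11.77 p [0.549  0.0244 0.2167] yang -1.0225 tilt [-0.    -0.001] F [-0.05 -0.77  0.09] M [-0.007 -0.047  0.008] gap 0.0499 q [ 0.6   0.43 -0.88  1.81  0.37  1.08 -1.44]
to axis, units [-0.052  0.022  0.   ]
t12.68 p [ 0.7651 -0.1345  0.2142] yang -1.0314 tilt [ 0.    -0.005] F [-1.28 -2.87 -0.37] M [-0.146  0.084 -0.006] gap 0.0496 q [ 0.52  0.82 -0.73  1.17  0.53  1.34 -1.2 ]
to axis, units [-3.511 -8.222 -0.03 ]
```

View pics/f.png

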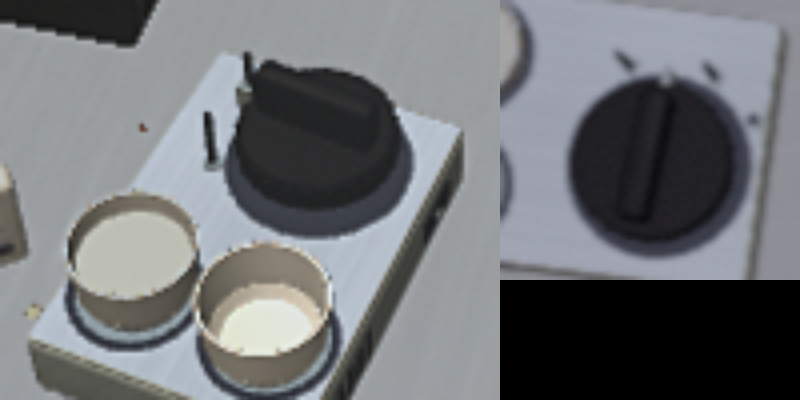

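The wheel's pointer stands between the two tall posts (top crop (667,77), posts at (625,58) and (712,70)), ramekins unmoved. Checking its height against the first picture.

```bash
python3 - <<'E'
from h import *
for k in("0","9"):
    s=dict(np.load(f"side{k}.npz"));m=(s["img"].max(2)[245:300,235:305]<48).astype(np.uint8)
    for u in(262,266,270,274,278):
        print(k,u,np.flatnonzero(m[:,u-235])[[0,-1]]+245,end=" ")
    print()
p=(.549,.025);s=dict(np.load("side0.npz"));print(proj(s,[*p,.08])-proj(s,[*p,.0735]))
E
python3 st.py; python3 -m inch '[{"slide":[-0.3,-0.5,0],"turn":[0,0,0],"gripper":0.09},{"slide":[0,-0.3,-0.3],"turn":[0,0,0],"gripper":0.09},{"slide":[0,0,0],"turn":[0,0,0],"gripper":0.09},{"slide":[0,0,0],"turn":[0,0,0],"gripper":0.09}]'>/dev/null; python3 st.py
```

```text
0 262 [254 286] 0 266 [246 286] 0 270 [250 287] 0 274 [253 286] 0 278 [254 285] 
9 262 [252 286] 9 266 [253 286] 9 270 [252 286] 9 274 [253 286] 9 278 [254 285] 
[-0.09758717 -2.08593641]
t12.78 p [ 0.7636 -0.1278  0.2145] yang -1.0261 tilt [-0.001 -0.001] F [ 0.13  1.24 -0.61] M [-0.015  0.055  0.001] gap 0.0499 q [ 0.52  0.82 -0.74  1.17  0.53  1.34 -1.2 ]
to axis, units [-3.542e+00 -8.024e+00  3.000e-03]
t13.12 p [ 0.7442 -0.1073  0.2262] yang -1.0199 tilt [ 0.003 -0.   ] F [ 0.4  -0.66 -0.09] M [-0.027  0.011 -0.019] gap 0.0499 q [ 0.53  0.77 -0.75  1.24  0.51  1.32 -1.22]
to axis, units [-3.299 -7.125 -0.018]
```

The disc edge is at the same rows as at the start (a pressed wheel would be 2 px lower), so the wheel is up and locked. The arm is free.

```bash
python3 -c "from plant import *; print(close_job())"
```

```text
the job is handed in; nothing more can be done
None
```

The dip warmer is set to high: the pointer stands between the two tall posts, the wheel stopped dead in the notch and is back at its starting height, and the job is handed in with the arm clear.

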